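# Set a tortilla press's thickness dial by counting clicks

## Robot

A 6-joint arm with a two-finger parallel gripper is mounted at the origin on the work surface. World frame = base frame: x ahead of the robot, y to its left, z up, the work surface at z = 0. Lengths are in mm, angles in degrees, forces in N, time in s.
With the tool pointing down it reaches from about 350 to 850 mm from the base axis. Payload 8.1 kg.
Tool frame: the origin (TCP) lies on the centre line of the jaws, within the pads' length; the fingertips stand 19 mm ahead of it and the grasp point (between the pads) is the TCP; z points along the fingers, y is the direction in which the jaws open and shut (so a half turn about z gives the same grasp; the last joint's range is limited). The gripper opens to 85 mm and grips with 20 to 120 N. Pads are 22 mm wide; open, the fingers measure 114 mm over their backs; the gripper's body (76 mm by 85 mm) begins 54 mm behind the grasp point. The pads swing forward as they close: fully open they stand 13 mm farther back than shut.
Start: joints at [-79.148, 7.471, 85.268, -0, 87.261, -4.893], TCP at [162.833, -577.487, 250.292] pointing down, gripper open.
Joint ranges: [-169.43, 169.43], [-51.17, 129.36], [1.28, 143.12], [-76.62, 256.62], [0, 156.53], [-152.29, 152.29]. Speed limits (degrees/s): [136.94, 136.94, 159.86, 180, 180, 180].

## Interface

Orientations are given as [roll, pitch, yaw] about the fixed x, y, z axes, in that order (R = Rz(yaw) Ry(pitch) Rx(roll)).
In Python, from bench import r, viewer gives the robot as it stands.
- The arm moves only by the tool carry_out, never from a script. Its argument "commands" is a list that holds one entry, the list of rows, each a list of 7 numbers: the finger opening in mm, from 0 to 85.4, then the shift along the tool's x, y, z in mm, then the turn, a rotation vector about the tool's x, y, z in degrees. A call has 1 to 5 rows; each row is the pose to reach, as a shift and turn from the pose commanded when the call began, along the tool's axes at that moment; what a row does not reach only later rows make up. A row lasts 1/8 s, in which the tool goes at most 62.5 mm and 10.7 degrees, less where a joint would pass 70% of its speed; a pose out of reach is approached as far as the arm can. A call with a gripper value outside its range is refused whole. The fingers move at their own pace and stop on an object; "grip_force" is the grip in N (left out, the last holds). Time passes only in rows, so rows that repeat a pose let the fingers close. It gives the time, the measured TCP pose, the force and the opening at its end, in the units of the state.
- r.sense(): the state, without advancing time (a new reading comes with each control period).
- viewer.snapshot(name): name is "side" or "top" or "wrist"; returns the picture (480x640x3 uint8, red, green, blue); there is no depth.
- viewer.calibration(name): a dict with "camera_matrix" (3x3 intrinsics, pixels), "rvec" (rotation vector, rad) and "tvec" (3), from world to camera coordinates, as OpenCV has them. Camera axes: x right, y down, z forward; pixel columns grow to the right and rows downward; lengths in mm; the calibration is good to about 2 mm. The wrist camera is an equidistant fisheye: a pixel r from the principal point sees the ray r / f radians off the axis. A picture is of the moment at which its call begins: read the wrist's pose just before it. calibration takes no time and is no camera call; for the wrist camera it gives the pose at the moment of the call.
- r.hand_in(): hands the job in, once; it reports no verdict.
The state is a dict: "time": time; "joint_pos": joint angles; "qd": joint speeds; "joint_efforts": joint torques, N m; "tool_pos": TCP position; "tcp_rot": TCP orientation; "ft_force": force on the tool from outside, world axes, zero at the start; "wrist_torque": the same for the moment, N m; "finger_gap": finger opening in mm.
Only numpy, scipy, OpenCV 4.12 (cv2) and the standard library are available. Lean on these libraries where they do the work, as an engineer would, in place of code of your own. Each camera call takes 0.05 s, during which the arm holds its last target. There are 200 camera calls.

## Task

Pull the tortilla press's lever down until the press is shut. Then set the thickness dial on top of the lever: turn it clockwise to its end stop, feeling for it and without forcing it, and from there turn it back exactly four clicks. Let go and leave the press shut, with the other things on the island left where they are.

Things in the scene. Friction and masses are not known exactly. Their poses are not given: they have to be found in the camera images.
- dial (a point): Thickness dial, on its axis half-way up: an unmarked ridged steel knob 52 mm wide (54 over the ridges), 30 mm high, on the lever over the plates' middle. Press shut: this point is 94 mm above the island, z (the axis) vertical; lever up: it leans along. Frame fixed to the lever, does not turn with the knob; x points to the hinge. 24 clicks a turn (15 degrees each); starts 3 to 6 clicks from its zero, unseen.
- dial_stop (a point): Centre of the dark ring, 62 mm wide, 10 mm high, under the knob (its top 77 mm, this point 72 mm above the island when shut; axes as dial). It holds the clicks and the end stop. Clockwise from above brings the plates closer; the stop is 3.5 degrees past the zero, the last resting place, and gives a little: the ring winds up by a degree per 0.1 N m. Over 0.9 N m strains it: that is forcing it.
- lever_hinge (a point): Middle of the lever's hinge pin, 58 mm above the island, 145 mm from the dial's axis, at the end away from the grip. The hinge axis is level, along this frame's y; the frame is fixed to the base, x pointing away from the grip. About the dial's clicks: each takes 0.3 to 0.45 N m at most, then the knob snaps over the bump towards its next rest by itself, turning the torque round; 10 clicks of room from the zero.
- handle (a point): Middle of the lever's round black grip, on the grip's axis: 28 mm thick and 130 mm long (65 mm either way along x). The grip points away from the hinge, along this frame's -x. 325 mm from the hinge axis. Press shut: 61 mm above the island; lever up: higher, and this frame tilts with it.
- lever (a joint): How far the lever is raised, in rad: 0 is shut (the lever lies level, held by a rigid stop), at the start it stands 0.45 to 0.75. The upper plate is carried by the lever. The hinge is stiff: the lever stays where it is left, and about 2 to 6 N on the grip lowers it. The grip swings down in an arc about the hinge.
- press: The base of the press: a steel plate 290 mm long, 200 mm wide and 16 mm high with its feet, bolted down. Its origin is on the island under the centre of the two round plates (190 mm across); x points to the hinge, -x to the lever's grip. Two hinge cheeks stand up to 74 mm high, 145 mm along x.
- bowl: Bystander: white porcelain bowl, 140 mm across, 60 mm high, beside the lever's grip; origin at the centre of its underside.
- spatula: Bystander: flat bamboo spatula, 270 mm long, 55 mm wide, 8 mm thick, lying beside the press on the island; origin at its underside.
- salt_jar: Bystander: small glass jar with a cork cap, 56 mm across, 75 mm high, beside the press; origin at the centre of its underside.
- mug: Bystander: ceramic mug, 80 mm across, 85 mm high, behind the hinge; origin at the centre of its underside.
- budare: Bystander: round aluminium griddle, 250 mm across with a short wooden handle, 14 mm high, lying on the island at the right; origin at the centre of its underside.
- pilon: Bystander: wooden mortar, 104 mm across, 110 mm high, at the far left; origin at the centre of its underside.
- oil_bottle: Bystander: green glass bottle, 64 mm across, 230 mm high, at the left; origin at the centre of its underside.

How it is judged (in metres and radians):
On the way, in this order (a step that is already met when the one before it is completed fails the run):
1. the press is shut: the lever is fully down (value of joint lever below 0.03 rad), for 0.2 s.
2. with the press shut, the dial is turned clockwise to its end stop (within 0.1 rad, 0.4 click, of its zero) (value of joint lever below 0.03 rad and distance between dial_pin and ring_pin below 0.01138 m), for 0.1 s.
At the end, for the whole second after the job is handed in: The press is shut (lever within 0.03 rad of down) and the dial rests four clicks (60 degrees) anticlockwise of its zero, within 0.1 rad (0.4 click), the other things are within 30 mm of where they were (value of joint lever below 0.03 rad and distance between dial_pin and ring_pin between 0.0287 and 0.03212 m); the robot touches nothing.
It fails at once if the dial is forced against its stop with over 0.9 N m, so that its ring is wound up by more than 0.15 rad (distance between ring_pin and bar_pin above 0.00345 m).
It fails at once if a bystander is moved by more than 30 mm (distance of any of budare, bowl, spatula, salt_jar, mug, pilon, oil_bottle from where it was at the start of the episode above 0.03 m).
It also fails if it takes over 72 s, if anything falls off the work surface, if the arm or the gripper's body presses on something with over 40 N, if the wrist force passes 120 N, or if a joint passes its speed limit or range.

## Working session

There is one attempt and no reset: what is moved stays moved. The work goes in short steps, Python scripts to look and compute and a tool call to move; the robot and the scene stay as the last step left them, time stands still between calls to the robot, and variables do not carry over. Pictures are saved under pics/ and viewed, about 8 in all and at most 12, crops included, and the job is handed in when it is done.

Besides the shell and the picture viewer there is one more tool, called after ">>>" as name(argument=value, ...), one argument or row to a line, values as JSON. carry_out: Moves the arm, as the interface text tells. Its arguments: {"type":"object","properties":{"commands":{"type":"array","items":{"type":"array","items":{"type":"array","items":{"type":"number"}}}},"grip_force":{"type":"number"}},"required":["commands"]}

```bash
ls; mkdir -p pics; python3 - <<'E'
from bench import r, viewer
import cv2
for n in ("side","top"):
    cv2.imwrite(f"pics/{n}0.png", viewer.snapshot(n)[:,:,::-1])
    print(n, viewer.calibration(n))
print(r.sense())
E
```

```text
pics
side {'camera_matrix': array([[548.89362482,   0.        , 314.17313813],
       [  0.        , 548.89362482, 245.35335185],
       [  0.        ,   0.        ,   1.        ]]), 'rvec': array([ 0.68720424, -2.42519624,  1.34674559]), 'tvec': array([ 507.02367301,  246.49203157, 1374.14178268])}
top {'camera_matrix': array([[581.37232919,   0.        , 321.26595234],
       [  0.        , 581.37232919, 239.66526192],
       [  0.        ,   0.        ,   1.        ]]), 'rvec': array([ 2.14017434, -2.16877328,  0.13473098]), 'tvec': array([  18.41371148,  600.11268325, 1392.13347673])}
{'time': 0.1, 'joint_pos': array([-7.91477170e+01,  7.51049554e+00,  8.53241516e+01,  9.37689785e-04,
        8.72610361e+01, -4.89301119e+00]), 'qd': array([-0.00728701, -0.02895078, -0.10611873,  0.03985189,  0.00753593,
       -0.03315214]), 'joint_efforts': array([ 2.13673506e-03, -5.70954716e+01, -5.01940119e+01,  2.68028612e-05,
        8.15661333e-03,  4.83225790e-05]), 'tool_pos': array([ 162.75623427, -577.0194359 ,  249.34161948]), 'tcp_rot': array([-1.79904745e+02, -9.09446193e-03,  1.57452410e+01]), 'ft_force': array([ 0.17569755,  0.04053639, -0.5290487 ]), 'wrist_torque': array([-0.00287718,  0.08132028, -0.04296227]), 'finger_gap': 85.28882083434834}
```

View pics/side0.png

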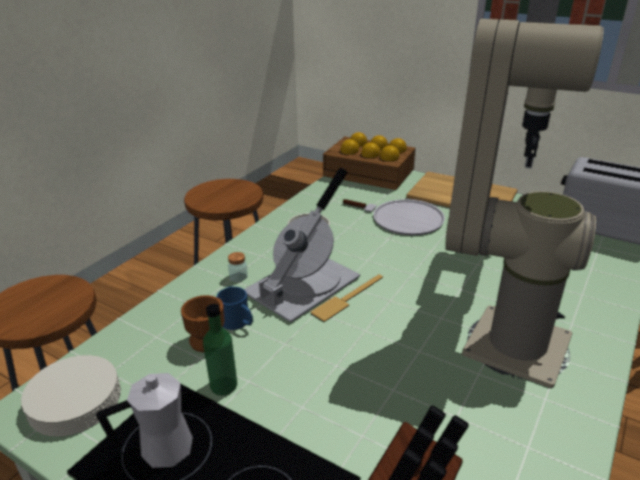

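View pics/top0.png

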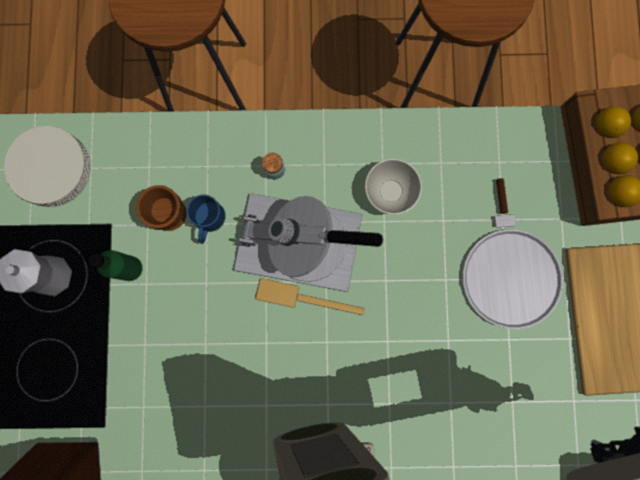

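The side view shows the press with its lever up: grip around (333,190), dial (295,240). In the top view the base corners are near (249,194), (363,214), (347,292) and (234,269), the grip runs from (329,237) to (382,240), and the bowl is at (393,187). I'll zoom in on both for the fit.

```bash
python3 - <<'E'
import cv2, numpy as np
t=cv2.imread("pics/top0.png")[180:300,225:390]; s=cv2.imread("pics/side0.png")[160:325,240:365]
t=cv2.resize(t,None,fx=4,fy=4,interpolation=cv2.INTER_CUBIC)
s=cv2.resize(s,None,fx=3.6,fy=3.6,interpolation=cv2.INTER_CUBIC)[:594]
cv2.imwrite("pics/topz.png",t);cv2.imwrite("pics/sidez.png",s);print(t.shape,s.shape)
E
```

```text
(480, 660, 3) (594, 450, 3)
```

View pics/topz.png

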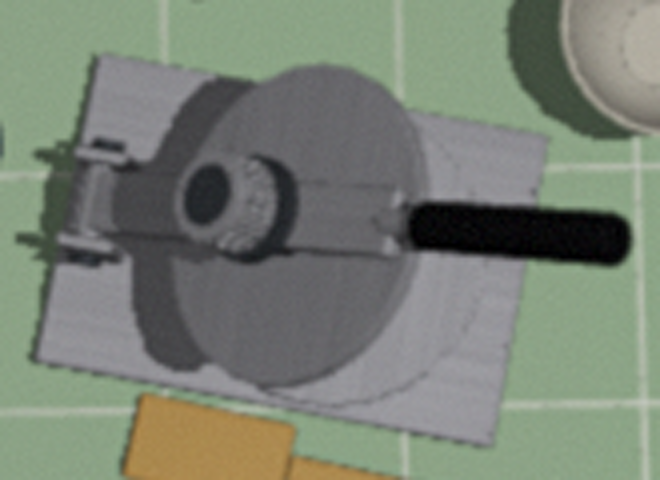

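View pics/sidez.png

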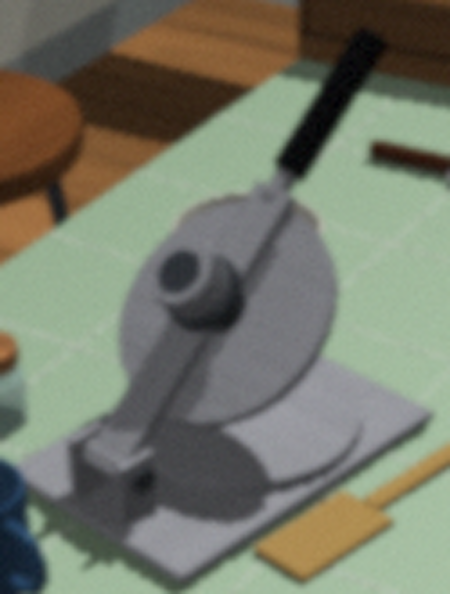

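```bash
cat > h.py <<'E'
import numpy as np, cv2
from scipy.spatial.transform import Rotation as R
def lev(p,a,pts):  # press x,y,yaw deg; lever angle a; lever coords (along x from hinge, y, up) -> world
    pts=np.atleast_2d(pts); c,s=np.cos(a),np.sin(a)
    # raise: -x side goes up
    X=pts[:,0]*c+pts[:,2]*s; Z=-pts[:,0]*s+pts[:,2]*c
    return base(p,np.c_[X+145,pts[:,1],Z+58])
def base(p,pts):
    return np.atleast_2d(pts)@R.from_euler('z',p[2],degrees=True).as_matrix().T+[p[0],p[1],0]
E
python3 - <<'E'
from h import *
from bench import viewer
from scipy.optimize import least_squares
cal={n:viewer.calibration(n) for n in("top","side")}
def proj(n,P):
    c=cal[n]; return cv2.projectPoints(P.astype(float),c["rvec"],c["tvec"],c["camera_matrix"],None)[0][:,0]
T=np.array([[97,53],[549,137],[494,445],[35,360],[415,226],[628,239],[207,195]])/4+[225,180]
S=np.array([[20,480],[432,415],[178,577],[290,168],[370,38],[180,272]])/3.6+[240,160]
def model(v):
    p=v[:3];a=v[3];d=v[4]
    B=base(p,[[145+d,-100,16],[-145+d,-100,16],[-145+d,100,16],[145+d,100,16]])
    L=lev(p,a,[[-260,0,3],[-390,0,3],[-145,0,51]])
    return B,L
def f(v):
    B,L=model(v)
    return np.r_[(proj("top",np.r_[B,L])-T).ravel(),(proj("side",np.r_[B[[0,1,3]],L])-S).ravel()]
s=least_squares(f,[550,50,80,.6,0],loss='soft_l1',x_scale=[10,10,5,.1,10])
print(s.x);print(f(s.x).reshape(-1,2).round(1))
p,a=s.x[:3],s.x[3]
print("handle now",lev(p,a,[-325,0,3]),"shut",lev(p,0,[-325,0,3]),"dial shut",lev(p,0,[-145,0,36]),"hinge",lev(p,0,[0,0,0]))
c=cal["top"];Rm=cv2.Rodrigues(c["rvec"])[0]
for n,u,z in (("bowl",(393,186),60),("jar",(273,161),75),("mug",(205,212),60),("bottle top",(97,259),230)):
    d=Rm.T@np.linalg.solve(c["camera_matrix"],[*u,1]);o=-Rm.T@c["tvec"];print(n,(o+d*(z-o[2])/d[2]).round())
E
```

```text
[593.46424905  45.11689139  78.80657639   0.67842077  23.34606631]
[[ -0.   -0.2]
 [  0.1  -0.7]
 [ -0.1   0.8]
 [ -0.4   0.8]
 [  1.6   0.2]
 [ -1.3   0.7]
 [  0.    0.3]
 [ -4.5  -4.1]
 [-48.7 -26.3]
 [  1.   -0.8]
 [ -0.9   1.4]
 [  0.9  -0.6]
 [ -0.5  -0.5]]
handle now [[572.85805907 -59.01470078 264.29408409]] shut [[ 558.52233292 -131.45904835   61.        ]] dial shut [[593.46424905  45.11689139  94.        ]] hinge [[621.61190371 187.35862063  58.        ]]
bowl [ 728. -167.   60.]
jar [791. 126.  75.]
mug [669. 293.  60.]
bottle top [541. 486. 230.]
```

```bash
cat >> h.py <<'E'
def rel(c0,c1):
    """c=(x,y,z,yaw deg), tool down: shift+rotvec of c1 in frame of c0 (commanded)"""
    A=R.from_euler('xyz',[180,0,c0[3]],degrees=True);B=R.from_euler('xyz',[180,0,c1[3]],degrees=True)
    return np.r_[A.inv().apply(np.subtract(c1[:3],c0[:3])),(A.inv()*B).as_rotvec(degrees=True)].round(1)
E
python3 - <<'E'
from h import *
from bench import viewer
from scipy.optimize import least_squares
cal={n:viewer.calibration(n) for n in("top","side")}
def proj(n,P):
    c=cal[n]; return cv2.projectPoints(P.astype(float),c["rvec"],c["tvec"],c["camera_matrix"],None)[0][:,0]
T=np.array([[97,53],[549,137],[494,445],[35,360],[415,226],[628,239],[207,195]])/4+[225,180]
S=np.array([[20,480],[432,415],[178,577],[290,168],[370,38],[180,272]])/3.6+[240,160]
def f(v):
    p=v[:3];a=v[3];d=v[4]
    B=base(p,[[145+d,-100,16],[-145+d,-100,16],[-145+d,100,16],[145+d,100,16]])
    L=lev(p,a,[[-260,0,3],[-390,0,3],[-145,0,51]])
    return np.r_[(proj("top",np.r_[B,L])-T).ravel(),(proj("side",np.r_[B[[0,2,3]],L])-S).ravel()]
s=least_squares(f,[593,45,79,.67,20],loss='soft_l1',x_scale=[10,10,5,.1,10])
print(s.x);print(f(s.x).reshape(-1,2).round(1).tolist())
p,a0=s.x[:3],s.x[3]; print("dial",lev(p,0,[-145,0,36]))
c0=(162.8,-577.5,250.3,15.7)
k=None
for a in [a0+.15]+list(np.linspace(a0,-.02,12)):
    h=lev(p,a,[-325,0,3])[0]; z=h[2]+10.7/np.cos(a)+11*np.tan(max(a,0))+19
    c=(h[0],h[1],z,p[2])
    if k is None:
        hi=(h[0],h[1],z+60,p[2]);print("hover from start",hi,rel(c0,hi)); k=hi
    print(round(a,3),np.round(c,1),rel(k,c))
E
```

```text
[593.79333173  45.18450158  78.88665915   0.67672648  23.65243675]
[[-0.2, -0.2], [-0.1, -0.9], [-0.2, 0.6], [-0.5, 0.8], [1.7, 0.1], [-1.1, 0.5], [0.1, 0.2], [-4.6, -4.0], [0.2, -2.3], [0.9, -0.7], [-1.0, 1.4], [0.8, -0.6], [-0.5, -0.5]]
dial [[593.79333173  45.18450158  94.        ]]
hover from start (np.float64(579.7396324730745), np.float64(-26.359620998618503), np.float64(405.8875701490571), np.float64(78.8866591524645)) [ 550.5 -417.8 -155.6    0.     0.   -63.2]
0.827 [579.7 -26.4 345.9  78.9] [ 0. -0. 60.  0.  0.  0.]
0.677 [573.3 -59.3 305.4  78.9] [-33.6  -0.  100.5   0.    0.    0. ]
0.613 [570.9 -71.6 287.4  78.9] [-46.1   0.  118.5   0.    0.    0. ]
0.55 [568.6 -82.9 268.7  78.9] [-57.6  -0.  137.1   0.    0.    0. ]
0.487 [566.6 -93.  249.6  78.9] [-67.9   0.  156.3   0.    0.    0. ]
0.423 [ 564.9 -102.1  230.    78.9] [-77.2   0.  175.9   0.    0.    0. ]
0.36 [ 563.3 -110.   209.9   78.9] [-85.2  -0.  196.    0.    0.    0. ]
0.297 [ 562.  -116.6  189.4   78.9] [-92.   -0.  216.4   0.    0.    0. ]
0.233 [ 560.9 -122.1  168.7   78.9] [-97.6  -0.  237.2   0.    0.    0. ]
0.17 [ 560.1 -126.3  147.7   78.9] [-101.9   -0.   258.2    0.     0.     0. ]
0.107 [ 559.5 -129.3  126.5   78.9] [-104.9    0.   279.4    0.     0.     0. ]
0.043 [ 559.2 -131.   105.3   78.9] [-106.7   -0.   300.6    0.     0.     0. ]
-0.02 [ 559.1 -131.4   84.2   78.9] [-107.1    0.   321.7    0.     0.     0. ]
```

>>> carry_out(
  commands=[
    [[18,30,-20,-30,0,0,-6],[18,70,-50,-60,0,0,-13],[18,115,-83,-90,0,0,-20],[18,160,-116,-115,0,0,-26],[18,205,-148,-130,0,0,-32]],
  ],
)

```text
time: 0.72
tool_pos: [320.9, -378.0, 381.7]
tcp_rot: [179.9, 0.0, 47.9]
ft_force: [0.2, -0.4, 0.4]
finger_gap: 18.1
```

>>> carry_out(
  commands=[
    [[18,50,-3,0,0,0,-5],[18,100,-7,0,0,0,-10],[18,155,-11,0,0,0,-15],[18,210,-15,0,0,0,-20],[18,265,-19,0,0,0,-25]],
  ],
)

```text
time: 1.35
tool_pos: [484.8, -168.9, 379.9]
tcp_rot: [-180.0, 0.0, 72.9]
ft_force: [0.4, 0.2, 0.5]
finger_gap: 17.8
```

>>> carry_out(
  commands=[
    [[18,43,-60,0,0,0,-3],[18,80,-69,0,0,0,-6.2],[18,80,-69,0,0,0,-6.2]],
  ],
)

```text
time: 1.72
tool_pos: [441.6, -71.0, 380.2]
tcp_rot: [-180.0, -0.0, 79.2]
ft_force: [0.6, -1.1, -0.7]
finger_gap: 17.9
```

>>> carry_out(
  commands=[
    [[18,15,45,0,0,0,0],[18,30,90,15,0,0,0],[18,37,127,40,0,0,0],[18,37,127,55,0,0,0],[18,37,127,55,0,0,0]],
  ],
)

```text
time: 2.35
tool_pos: [572.6, -62.2, 323.2]
tcp_rot: [-179.8, 0.0, 78.9]
ft_force: [0.3, -1.1, 0.2]
finger_gap: 18.0
```

```bash
python3 - <<'E'
from bench import r, viewer
import cv2
cv2.imwrite("pics/side1.png", cv2.resize(viewer.snapshot("side")[130:330,240:440,::-1],None,fx=2.9,fy=2.9))
s=r.sense();print(s["tool_pos"],s["tcp_rot"],s["ft_force"])
E
```

```text
[572.9323402  -62.24482094 325.10207654] [-1.79930022e+02  1.23518666e-02  7.88956944e+01] [0.14677529 0.07312569 0.73048337]
```

View pics/side1.png

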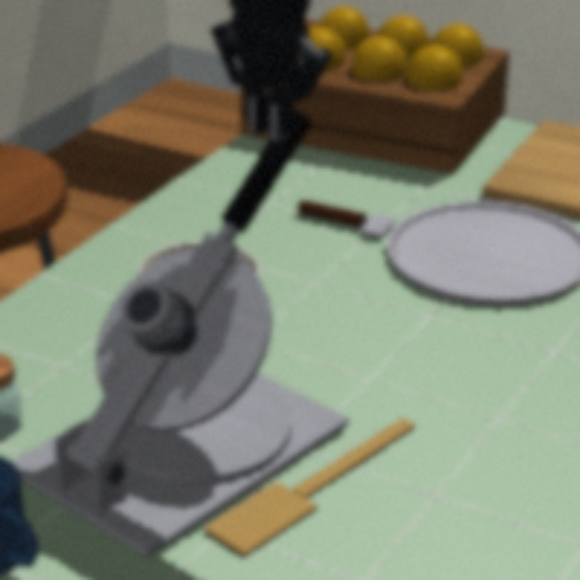

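>>> carry_out(
  commands=[
    [[18,3,0,18,0,0,0],[18,-3,0,29,0,0,0],[18,-9,0,38,0,0,0],[18,-15,0,47,0,0,0],[18,-21,0,56,0,0,0]],
  ],
)

```text
time: 3.02
tool_pos: [569.4, -83.0, 268.8]
tcp_rot: [-180.0, 0.0, 78.9]
ft_force: [-1.0, -0.8, 2.6]
finger_gap: 17.9
```

```bash
python3 - <<'E'
from bench import r, viewer
s=r.sense();print(s["tool_pos"],s["tcp_rot"],s["ft_force"],s["wrist_torque"])
E
```

```text
[569.40640488 -82.95274782 268.83376301] [-1.79994378e+02  1.31195458e-02  7.89255529e+01] [-0.97153679 -0.82085536  2.62334516] [-0.04880887  0.43613191 -0.01351009]
```

>>> carry_out(
  commands=[
    [[18,-10,0,19,0,0,0],[18,-19.5,0,39,0,0,0],[18,-27.5,0,59,0,0,0],[18,-34.5,0,79,0,0,0],[18,-40,0,100,0,0,0]],
  ],
)

```text
time: 3.65
tool_pos: [561.7, -122.1, 167.7]
tcp_rot: [-180.0, 0.0, 78.9]
ft_force: [-0.8, -0.5, 3.1]
finger_gap: 17.9
```

>>> carry_out(
  commands=[
    [[18,-3,0,15,0,0,0],[18,-5.5,0,30,0,0,0],[18,-7,0,44,0,0,0],[18,-8.5,0,57,0,0,0],[18,-9,0,65,0,0,0]],
  ],
)

```text
time: 4.28
tool_pos: [560.2, -130.3, 103.4]
tcp_rot: [-180.0, -0.0, 78.9]
ft_force: [-2.0, -1.7, 2.0]
finger_gap: 18.4
```

>>> carry_out(
  commands=[
    [[18,0,0,4,0,0,0],[18,0,0,8,0,0,0],[18,-1,0,10,0,0,0],[18,-1,0,12,0,0,0],[18,-1,0,13,0,0,0]],
  ],
)

```text
time: 4.9
tool_pos: [560.2, -131.2, 91.4]
tcp_rot: [180.0, -0.0, 78.9]
ft_force: [-1.0, 1.5, 2.7]
finger_gap: 18.1
```

>>> carry_out(
  commands=[
    [[18,0,0,1.5,0,0,0],[18,0,0,3,0,0,0],[18,0,0,4,0,0,0]],
  ],
)

```text
time: 5.28
tool_pos: [560.8, -131.3, 90.3]
tcp_rot: [179.9, -0.0, 79.0]
ft_force: [-14.0, 4.8, 28.5]
finger_gap: 17.9
```

>>> carry_out(
  commands=[
    [[18,0,0,0,0,0,0],[18,0,0,0,0,0,0],[18,0,0,-20,0,0,0],[50,0,0,-70,0,0,0],[85,0,0,-120,0,0,0]],
  ],
)

```text
time: 5.9
tool_pos: [560.1, -131.5, 209.0]
tcp_rot: [180.0, 0.0, 78.9]
ft_force: [0.6, -0.6, 0.3]
finger_gap: 53.4
```

```bash
python3 - <<'E'
from bench import r, viewer
from h import *
s=r.sense();print(s["tool_pos"],s["tcp_rot"],s["ft_force"],s["wrist_torque"])
t=s["tool_pos"];print(rel((*t,s["tcp_rot"][2]),(593.8,45.2,t[2],78.9)))
cv2.imwrite("pics/side2.png", cv2.resize(viewer.snapshot("side")[160:330,240:410,::-1],None,fx=3.4,fy=3.4))
E
```

```text
[ 560.08166886 -131.4561242   209.0041607 ] [1.79975309e+02 9.67239929e-03 7.89401708e+01] [ 0.61150259 -0.57738346  0.25910415] [ 0.01571179 -0.02469295 -0.05695977]
[179.8  -0.8  -0.    0.   -0.    0. ]
```

View pics/side2.png

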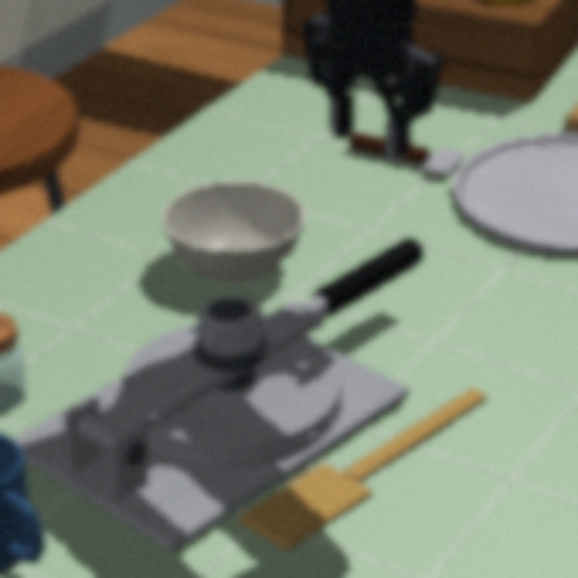

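>>> carry_out(
  commands=[
    [[85,40,0,0,0,0,0],[85,90,0,0,0,0,0],[85,140,-0.5,0,0,0,0],[85,180,-0.8,0,0,0,0],[85,180,-0.8,0,0,0,0]],
  ],
)

```text
time: 6.58
tool_pos: [594.4, 48.2, 207.8]
tcp_rot: [179.9, -0.0, 79.2]
ft_force: [-0.2, -0.2, 0.3]
finger_gap: 85.1
```

```bash
python3 - <<'E'
from bench import r, viewer
from h import *
s=r.sense();print(s["tool_pos"],s["tcp_rot"])
c=viewer.calibration("wrist");im=viewer.snapshot("wrist")[:,:,::-1].copy()
cv2.imwrite("pics/w0.png",im)
Rm=cv2.Rodrigues(c["rvec"])[0];K=c["camera_matrix"];print(K)
def pr(P):
    q=Rm@P+c["tvec"];th=np.arctan2(np.hypot(q[0],q[1]),q[2]);ph=np.arctan2(q[1],q[0])
    return np.array([K[0,2]+K[0,0]*th*np.cos(ph),K[1,2]+K[1,1]*th*np.sin(ph)])
print("camera at",-Rm.T@c["tvec"])
pts=[pr(np.array([593.8+26*np.cos(t),45.2+26*np.sin(t),109])) for t in np.linspace(0,6.28,40)]
for q in pts: cv2.circle(im,tuple(int(v) for v in q.round()),1,(0,0,255),-1)
print(np.mean(pts,0))
cv2.imwrite("pics/w0o.png",im)
E
```

```text
[594.39470869  48.18212484 207.79982276] [ 1.79925708e+02 -4.91754801e-02  7.91518958e+01]
[[371.64829954   0.         314.05665788]
 [  0.         371.64829954 239.95439725]
 [  0.           0.           1.        ]]
camera at [607.9479986  121.0874603  331.80385675]
[315.3788867  254.34843474]
```

View pics/w0o.png

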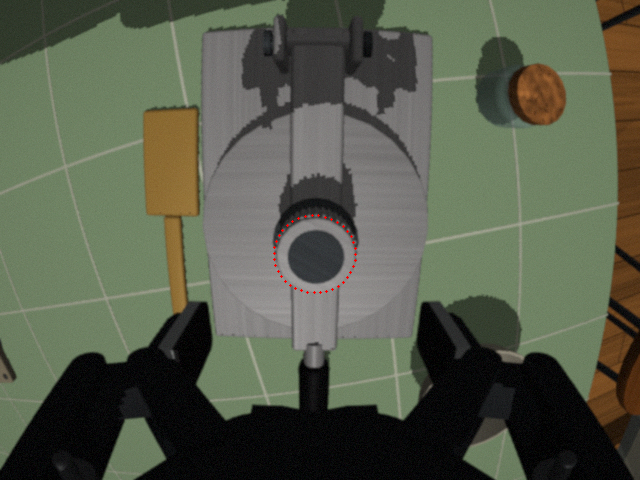

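The overlay ring (centre about (315,254)) sits on the knob, so the estimate is within 1–2 mm. I'll refine it numerically from a settled frame.

```bash
cat >> h.py <<'E'
def find_dial(viewer,guess,zt=109):
    c=viewer.calibration("wrist");im=viewer.snapshot("wrist")
    Rm=cv2.Rodrigues(c["rvec"])[0];K=c["camera_matrix"]
    q=Rm@np.array([*guess,zt])+c["tvec"];th=np.arctan2(np.hypot(q[0],q[1]),q[2]);ph=np.arctan2(q[1],q[0])
    u=np.array([K[0,2]+K[0,0]*th*np.cos(ph),K[1,2]+K[1,1]*th*np.sin(ph)]).round().astype(int)
    g=cv2.GaussianBlur(cv2.cvtColor(im,cv2.COLOR_RGB2GRAY),(3,3),0)
    w=20; sub=g[u[1]-w:u[1]+w,u[0]-w:u[0]+w]; t,m=cv2.threshold(g,int((np.percentile(sub,10)+np.percentile(g[u[1]-40:u[1]+40,u[0]-40:u[0]+40],80))/2),255,cv2.THRESH_BINARY_INV)
    n,l,st,ce=cv2.connectedComponentsWithStats(m); k=l[u[1],u[0]]; px=ce[k]
    d=(px-K[:2,2])/K[0,0]; th=np.hypot(*d); ray=Rm.T@np.array([*(d/th*np.sin(th)),np.cos(th)]); o=-Rm.T@c["tvec"]
    return u,px,st[k],(o+ray*(zt-o[2])/ray[2])
E
python3 - <<'E'
from bench import r, viewer
from h import *
for i in range(2):
    print(*find_dial(viewer,(593.8,45.2)))
s=r.sense();print(s["tool_pos"],s["tcp_rot"],s["ft_force"],s["wrist_torque"])
E
```

```text
[314 253] [315.4433121  253.65859873] [ 288  228   56   53 2355] [594.42189562  44.41529235 109.        ]
[314 251] [315.35952683 252.04013519] [ 288  226   56   53 2367] [594.4100779   44.42018361 109.        ]
[593.99309928  44.81121409 207.5601142 ] [1.79960139e+02 2.16724490e-02 7.89413040e+01] [-0.62832122 -0.97036848 -0.51950946] [-0.05004924 -0.03632189  0.01497739]
```

>>> carry_out(
  commands=[
    [[85,-0.3,0.5,40,0,0,0],[85,-0.3,0.5,75,0,0,0],[85,-0.3,0.5,95,0,0,0],[85,-0.3,0.5,106.5,0,0,0],[85,-0.3,0.5,106.5,0,0,0]],
  ],
)

```text
time: 7.35
tool_pos: [594.2, 44.7, 100.7]
tcp_rot: [-180.0, 0.0, 78.9]
ft_force: [-0.2, 0.2, 0.0]
finger_gap: 85.0
```

>>> carry_out(
  commands=[
    [[65,0,0,0,0,0,0],[58,0,0,0,0,0,0],[45,0,0,0,0,0,0],[45,0,0,0,0,0,0],[45,0,0,0,0,0,0]],
  ],
  grip_force=40,
)

```text
time: 7.98
tool_pos: [594.9, 45.2, 102.2]
tcp_rot: [179.9, -0.0, 79.0]
ft_force: [-2.3, 0.2, 5.5]
finger_gap: 51.1
```

```bash
cat > st.py <<'E'
from bench import r
import numpy as np
s=r.sense();print("t %.2f"%s["time"],s["tool_pos"].round(2),s["tcp_rot"].round(2),"F",s["ft_force"].round(1),"M",s["wrist_torque"].round(3),"gap %.1f"%s["finger_gap"],"j6 %.2f eff %.3f"%(s["joint_pos"][5],s["joint_efforts"][5]))
E
python3 st.py
```

```text
t 7.97 [594.93  45.16 102.23] [ 1.799e+02 -2.000e-02  7.895e+01] F [-2.3  0.2  5.5] M [-0.064  0.357 -0.057] gap 51.1 j6 10.47 eff -0.017
```

>>> carry_out(
  commands=[
    [[45,0,0,0,0,0,3],[45,0,0,0,0,0,6],[45,0,0,0,0,0,6]],
  ],
)

```text
time: 8.35
tool_pos: [595.0, 45.1, 102.2]
tcp_rot: [179.9, -0.0, 72.9]
ft_force: [-1.4, -0.1, 5.2]
finger_gap: 51.3
```

```bash
python3 st.py
```

```text
t 8.35 [595.02  45.12 102.24] [ 1.7989e+02 -2.0000e-02  7.2930e+01] F [-1.4 -0.1  5.2] M [-0.037  0.266  0.297] gap 51.3 j6 16.49 eff 0.750
```

>>> carry_out(
  commands=[
    [[45,0,0,0,0,0,3],[45,0,0,0,0,0,6],[45,0,0,0,0,0,6]],
  ],
)

```text
time: 8.72
tool_pos: [595.3, 45.1, 102.2]
tcp_rot: [179.9, -0.1, 67.0]
ft_force: [0.5, -0.8, 6.5]
finger_gap: 50.6
```

```bash
python3 st.py
```

```text
t 8.72 [595.26  45.07 102.22] [ 1.7987e+02 -5.0000e-02  6.6960e+01] F [ 0.5 -0.8  6.5] M [-0.102  0.086 -0.211] gap 50.6 j6 22.45 eff 0.411
```

>>> carry_out(
  commands=[
    [[45,0,0,0,0,0,8],[45,0,0,0,0,0,16],[45,0,0,0,0,0,25],[45,0,0,0,0,0,33],[45,0,0,0,0,0,33]],
  ],
)

```text
time: 9.35
tool_pos: [595.9, 44.5, 102.3]
tcp_rot: [179.8, -0.2, 34.0]
ft_force: [4.6, -3.0, 3.9]
finger_gap: 50.6
```

```bash
python3 st.py
```

```text
t 9.35 [595.93  44.46 102.28] [ 1.7983e+02 -1.6000e-01  3.4020e+01] F [ 4.6 -3.   3.9] M [-0.553 -0.709 -0.021] gap 50.6 j6 55.38 eff 1.419
```

>>> carry_out(
  commands=[
    [[45,0,0,0,0,0,3],[45,0,0,0,0,0,6],[45,0,0,0,0,0,6]],
  ],
)

```text
time: 9.72
tool_pos: [595.9, 44.4, 102.2]
tcp_rot: [179.8, -0.2, 28.1]
ft_force: [3.8, -4.1, 4.3]
finger_gap: 50.8
```

```bash
python3 st.py
```

```text
t 9.72 [595.9   44.39 102.25] [ 1.7984e+02 -1.7000e-01  2.8140e+01] F [ 3.8 -4.1  4.3] M [-0.691 -0.71   0.271] gap 50.8 j6 61.27 eff 0.769
```

>>> carry_out(
  commands=[
    [[45,0,0,0,0,0,2],[45,0,0,0,0,0,4],[45,0,0,0,0,0,4]],
  ],
)

```text
time: 10.1
tool_pos: [595.9, 44.3, 102.2]
tcp_rot: [179.8, -0.2, 24.2]
ft_force: [4.9, -5.0, 4.5]
finger_gap: 50.6
```

```bash
python3 st.py
```

```text
t 10.10 [595.92  44.27 102.25] [ 1.7984e+02 -1.7000e-01  2.4160e+01] F [ 4.9 -5.   4.5] M [-0.717 -0.681  0.502] gap 50.6 j6 65.24 eff 0.798
```

>>> carry_out(
  commands=[
    [[45,0,0,0,0,0,1],[45,0,0,0,0,0,1.5],[45,0,0,0,0,0,1.5]],
  ],
)

```text
time: 10.48
tool_pos: [596.1, 44.2, 102.2]
tcp_rot: [179.8, -0.2, 22.6]
ft_force: [5.5, -3.4, 3.2]
finger_gap: 50.9
```

```bash
python3 st.py; python3 st.py
```

```text
t 10.47 [596.1   44.21 102.24] [179.84  -0.2   22.63] F [ 5.5 -3.4  3.2] M [-0.722 -0.861 -0.247] gap 50.9 j6 66.76 eff -0.141
t 10.47 [596.1   44.21 102.24] [179.84  -0.2   22.63] F [ 5.5 -3.4  3.2] M [-0.722 -0.861 -0.247] gap 50.9 j6 66.76 eff -0.141
```

>>> carry_out(
  commands=[
    [[45,0,0,0,0,0,4],[45,0,0,0,0,0,8],[45,0,0,0,0,0,11],[45,0,0,0,0,0,13],[45,0,0,0,0,0,13]],
  ],
)

```text
time: 11.1
tool_pos: [596.0, 43.9, 102.3]
tcp_rot: [179.8, -0.2, 9.7]
ft_force: [4.6, -5.5, 3.9]
finger_gap: 50.7
```

```bash
python3 st.py
```

```text
t 11.10 [596.05  43.87 102.26] [179.85  -0.22   9.66] F [ 4.6 -5.5  3.9] M [-1.087 -0.787  0.531] gap 50.7 j6 79.74 eff 0.858
```

>>> carry_out(
  commands=[
    [[45,0,0,0,0,0,1],[45,0,0,0,0,0,1.5],[45,0,0,0,0,0,1.5]],
  ],
)

```text
time: 11.48
tool_pos: [596.1, 43.9, 102.3]
tcp_rot: [179.9, -0.2, 8.2]
ft_force: [4.9, -5.9, 3.0]
finger_gap: 50.3
```

```bash
python3 st.py
```

```text
t 11.47 [596.08  43.88 102.28] [179.85  -0.22   8.19] F [ 4.9 -5.9  3. ] M [-1.076 -0.738  0.682] gap 50.3 j6 81.21 eff 0.768
```

>>> carry_out(
  commands=[
    [[45,0,0,0,0,0,-4],[45,0,0,0,0,0,-8],[45,0,0,0,0,0,-11],[45,0,0,0,0,0,-11],[45,0,0,0,0,0,-11]],
  ],
)

```text
time: 12.1
tool_pos: [596.1, 44.1, 102.3]
tcp_rot: [179.8, -0.2, 19.1]
ft_force: [4.4, -4.8, 3.0]
finger_gap: 51.0
```

```bash
python3 st.py
```

```text
t 12.10 [596.07  44.13 102.28] [179.85  -0.2   19.15] F [ 4.4 -4.8  3. ] M [-0.849 -0.799 -0.023] gap 51.0 j6 70.24 eff -0.060
```

>>> carry_out(
  commands=[
    [[45,0,0,0,0,0,-5],[45,0,0,0,0,0,-9],[45,0,0,0,0,0,-9]],
  ],
)

```text
time: 12.48
tool_pos: [595.9, 44.4, 102.3]
tcp_rot: [179.8, -0.2, 28.2]
ft_force: [4.4, -3.4, 4.2]
finger_gap: 50.7
```

```bash
python3 st.py
```

```text
t 12.47 [595.92  44.37 102.25] [ 1.7985e+02 -1.7000e-01  2.8200e+01] F [ 4.4 -3.4  4.2] M [-0.582 -0.818  0.246] gap 50.7 j6 61.18 eff -0.264
```

>>> carry_out(
  commands=[
    [[45,0,0,0,0,0,-2],[45,0,0,0,0,0,-3],[45,0,0,0,0,0,-3]],
  ],
)

```text
time: 12.85
tool_pos: [595.9, 44.4, 102.2]
tcp_rot: [179.8, -0.2, 31.2]
ft_force: [3.7, -3.5, 3.5]
finger_gap: 50.8
```

```bash
python3 st.py
```

```text
t 12.85 [595.88  44.43 102.2 ] [ 1.7984e+02 -1.6000e-01  3.1180e+01] F [ 3.7 -3.5  3.5] M [-0.626 -0.649  0.104] gap 50.8 j6 58.22 eff -0.046
```

>>> carry_out(
  commands=[
    [[45,0,0,0,0,0,-8],[45,0,0,0,0,0,-17],[45,0,0,0,0,0,-26],[45,0,0,0,0,0,-35],[45,0,0,0,0,0,-43]],
  ],
)

```text
time: 13.48
tool_pos: [595.2, 45.1, 102.2]
tcp_rot: [179.9, -0.1, 74.4]
ft_force: [-0.3, 0.7, 6.4]
finger_gap: 50.6
```

>>> carry_out(
  commands=[
    [[45,0,0,0,0,0,-3],[45,0,0,0,0,0,-5],[45,0,0,0,0,0,-5]],
  ],
)

```text
time: 13.85
tool_pos: [594.9, 45.2, 102.2]
tcp_rot: [179.9, -0.0, 79.2]
ft_force: [-1.4, -0.8, 8.2]
finger_gap: 50.8
```

```bash
python3 st.py
```

```text
t 13.85 [594.94  45.16 102.2 ] [ 1.7991e+02 -2.0000e-02  7.9200e+01] F [-1.4 -0.8  8.2] M [-0.086  0.234 -0.041] gap 50.8 j6 10.21 eff -0.370
```

>>> carry_out(
  commands=[
    [[60,0,0,0,0,0,0],[85,0,0,0,0,0,0],[85,0,0,0,0,0,0],[85,0,0,0,0,0,0]],
  ],
)

```text
time: 14.35
tool_pos: [594.0, 45.1, 100.5]
tcp_rot: [-180.0, 0.0, 79.0]
ft_force: [-0.6, 0.6, -0.9]
finger_gap: 85.0
```

>>> carry_out(
  commands=[
    [[85,0,0,-20,0,0,0],[85,0,0,-50,0,0,0],[85,0,0,-90,0,0,0],[85,0,0,-130,0,0,0],[85,0,0,-130,0,0,0]],
  ],
)

```text
time: 14.98
tool_pos: [596.9, 45.1, 237.6]
tcp_rot: [179.5, -0.1, 79.0]
ft_force: [0.1, -0.0, -0.6]
finger_gap: 85.0
```

```bash
python3 st.py; python3 - <<'E'
from bench import r, viewer
from h import *
print(*find_dial(viewer,(594.4,44.4)))
a=viewer.snapshot("side")[140:350,220:430,::-1];b=viewer.snapshot("wrist")[:,:,::-1]
cv2.imwrite("pics/end.png",np.hstack([cv2.resize(a,(400,400)),cv2.resize(b,(400,300))[np.r_[0:300,[299]*100]]]))
E
```

```text
t 14.97 [596.93  45.07 237.56] [ 1.7945e+02 -1.0000e-01  7.8950e+01] F [ 0.1 -0.  -0.6] M [ 0.069  0.046 -0.021] gap 85.0 j6 10.46 eff 0.003
[310 239] [309.54186414 239.18588731] [ 285  216   50   48 1899] [594.41026562  44.36099667 109.        ]
```

View pics/end.png

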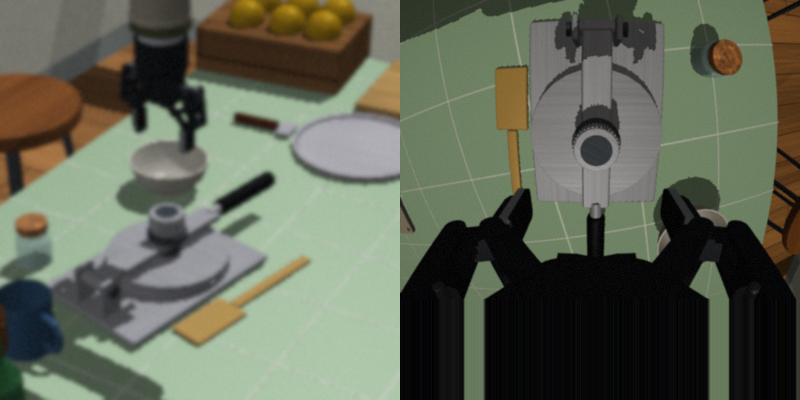

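The picture shows the press shut, with the knob upright at about (167,215) in the side crop. The gripper is clear, and the spatula, jar and bowl are where they were.

```bash
python3 -c "
from bench import r
print(r.hand_in())"
```

```text
the job is handed in; nothing more can be done
None
```

I shut the press, set the dial four clicks back from its end stop, released it, and handed the job in at about 15 s of the 72 s allowed. No verdict was reported.

- **Lever:** I pushed the grip down along its arc until the rigid stop answered with 28 N, with the tool at the height predicted for shut. The dial's measured position was the same before and after the turning, to 0.1 mm, so the lever did not lift.
- **End stop:** In the clockwise turn I felt the first and fourth clicks snap over and turned through the second and third without checking them. The start was four clicks from zero. After that the torque kept rising by 0.1 N m per degree, to 0.68 N m (limit 0.9), and I stopped there.
- **Four clicks back:** The torque was about 0 at zero. I felt the first click back snap over and took the other three by angle. At 60 degrees anticlockwise the torque was again about 0 (-0.04 N m), the same as at zero, so the grip had not slipped part of a click. The knob has no marks, so the count rests on angle and torque, not on sight.
- **Bystanders:** In the last picture the bowl, spatula, jar, mug and griddle look unmoved and the gripper is clear of everything. The mortar and oil bottle are barely in that picture, and the arm did not go near them.
- **Slip-up:** One travel move before the first contact went about 130 mm sideways of the target because I entered it in the wrong frame. It touched nothing and I corrected it.

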